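# Show the tooling ball to the inspection camera in the mirror

## Task

Stand the turned housing that carries the small tooling ball upright in the locating ring, fully down, and let go of it. Then turn the spring-loaded mirror by the tab on its top until the little camera, which looks straight into the mirror along the rail, sees the ball in the middle of its picture, and finish while holding the mirror still at that angle, because it springs back when it is let go. Leave the loose parts round about where they are.

Things in the scene. Friction and masses are not known exactly. Their poses are not given: they have to be found in the camera images.
- part_mid (a point): the turned aluminium housing to inspect (loose cylinder, 46 mm across, 36 mm high, 0.05 to 0.1 kg), the only cylinder with a tooling ball on top; this point is on its axis 18 mm above its underside, z up. Grip it from above across its diameter, high enough that the fingertips stay above the ring; the ball's top is 55 mm above the underside.
- part: the same turned housing with its ball; origin at the centre of its underside
- ball_centre (a point): centre of the steel tooling ball (14 mm) fixed on top of the housing, on its axis 48 mm above its underside
- ring: flat steel locating ring fixed on the plate, outside 70 mm, hole 52 mm, 6 mm high, open to the plate below; origin at its centre on the plate. The housing fits inside with 3 mm to spare all round; seated, the housing stands on the plate.
- rig: inspection rig, fixed: aluminium rail 236 x 44 x 10 mm with the black camera (top 64 mm high) at one end and the mirror at the other; origin on the plate under the mirror's turning axis; its -x axis points along the rail from the mirror to the camera
- lens (a point): front of the camera lens (31 mm barrel), 48 mm above the plate, 111 mm from the mirror axis; the camera looks from here straight at the mirror's centre
- mirror: upright mirror (frame 58 wide x 56 high, 20 to 76 mm above the plate, 8 mm thick) turning about a vertical axis in its face; origin on that axis, 17 mm above the plate; its -x axis is the outward normal of the shiny side. A spring (0.15 N m/rad, 0.02 N m at rest) rests it facing the camera; it turns up to 1.0 rad counter-clockwise seen from above, towards the ring's side.
- mirror_tab (a point): centre of the grip tab on top of the mirror, on the turning axis 99 mm above the plate: 10 mm thick (along the mirror's x), 38 mm wide (along its y), 26 mm high, from 86 to 112 mm above the plate; the frame below it (top at 76 mm) reaches 9 mm behind the axis, so keep fingertips above that; axes as the mirror's
- mirror_face (a point): centre of the mirror's face, on the turning axis, 48 mm above the plate; axes as the mirror's
- sight_line (a point): the camera's line of sight after the mirror (nothing solid): origin at the centre of the mirror's face, x axis along the line from the mirror as reflected; z up. It turns twice as far as the mirror; at mirror rest it points back at the camera. The ball is in the middle of the picture when this line meets it.
- plain_1_mid (a point): bystander: plain turned aluminium cylinder, 46 mm across, 38 mm high, loose; this point is at its centre
- plain_2_mid (a point): bystander: plain turned aluminium cylinder, 46 mm across, 36 mm high, loose; its centre
- vee_mid (a point): bystander: steel V-block 33x40x34 mm, loose; its centre
- vee_2_mid (a point): bystander: steel V-block 33x40x34 mm, loose; its centre

How it is judged (in metres and radians):
On the way, in this order (a step that is already met when the one before it is completed fails the run):
1. the housing stands upright in the locating ring, down on the plate, released (horizontal distance between part_mid and ring below 0.006 m and height (world z) of part_mid between 0.015 and 0.021 m and angle between part_mid's own z axis and vertical below 0.06 rad and contact force between the fingers and part below 0.1 N and linear speed of part below 0.02 m/s), for 0.3 s.
2. the mirror is held so that the camera sees the ball in the middle (y of ball_centre in the frame of sight_line between -0.012 and 0.012 m and x of ball_centre in the frame of sight_line above 0.05 m and angular speed of mirror below 0.1 rad/s and contact force between the fingers and mirror above 0.5 N), for 0.5 s.
At the end, for the whole second after the job is handed in: Housing upright (0.06 rad), released and at rest in the ring, axis within 6 mm of its centre, underside within 3 mm of the plate; fingers press on the mirror (over 0.5 N), keeping it still (under 0.1 rad/s) with the reflected line of sight within 12 mm sideways of the ball's centre (all of step 1 and all of step 2); the arm keeps its last pose, push and grip.
It fails at once if a loose bystander is pushed more than 15 mm (distance of any of plain_1_mid, plain_2_mid, vee_mid, vee_2_mid from where it was at the start of the episode above 0.015 m).
It fails at once if the housing is tipped over (angle between part_mid's own z axis and vertical above 0.8 rad).
It also fails if it takes over 51 s, if anything falls off the work surface, if the arm or the gripper's body presses on something with over 40 N, if the wrist force passes 120 N, or if a joint passes its speed limit or range.

## Robot

A 6-joint arm with a two-finger parallel gripper is mounted at the origin on a cart in front of the work surface, level with it; the furniture and walls round the work are solid. World frame = base frame: x ahead of the robot, y to its left, z up, the work surface at z = 0. Lengths are in mm, angles in rad, forces in N, time in s.
With the tool pointing down it reaches from about 400 to 925 mm from the base axis. Payload 3.4 kg.
Tool frame: the origin (TCP) lies at the very end of the fingers, on their centre line; the grasp point (between the pads) lies 19 mm behind it; z points along the fingers, y is the line along which they close (so a half turn about z gives the same grasp; the last joint's range is limited). The gripper opens to 85 mm and grips with 20 to 120 N. Pads are 22 mm wide; open, the fingers measure 114 mm over their backs; the gripper's body (76 mm by 85 mm) begins 54 mm behind the grasp point. The pads swing forward as they close: fully open they stand 13 mm farther back than shut.
Start: joints at [1.218, 0.307, 1.506, -0, 1.328, -0.073], TCP at [158.265, 552.796, 231.305] pointing down, gripper open.
Joint ranges: [-3.12, 3.12], [-1.05, 2.28], [0.14, 2.33], [-1.42, 4.57], [0.1, 2.73], [-2.68, 2.68]. Speed limits (rad/s): [2.57, 2.57, 3.14, 3.14, 3.14, 3.14].

## Interface

Orientations are given as a 3x3 rotation matrix whose columns are the frame's x, y, z axes.
In Python, from rig import r gives the robot as it stands.
- The arm moves only by the shell command python3 -m creep 'ROWS' [OPENING] [FORCE]. ROWS is JSON, a list that holds one entry, the list of rows, each a list of 6 numbers: the shift along the tool's x, y, z in m, then the turn, a rotation vector about the tool's x, y, z in rad. In form: [[[dx, dy, dz, rx, ry, rz], ...]]. A call has exactly 8 rows; each row is the pose to reach, as a shift and turn from the pose commanded when the call began, along the tool's axes at that moment; what a row does not reach only later rows make up. A row lasts 1/12 s, in which the tool goes at most 41.7 mm and 7.16 degrees, less where a joint would pass 70% of its speed; a pose out of reach is approached as far as the arm can. A call with a gripper value outside its range is refused whole. OPENING is the finger opening in m, from 0 to 0.0854, set as the call begins (- or left out, the last holds). The fingers move at their own pace and stop on an object; FORCE is the grip in N (left out, the last holds). Time passes only in rows, so rows that repeat a pose let the fingers close, or fill a call up. It gives the time, the measured TCP pose, the force, the opening and the grip force at its end, in the units of the state.
- r.observe(): the state, without advancing time (a new reading comes with each control period).
- r.snapshot(name): name is "scene" or "side" or "wrist"; returns the picture (420x560x3 uint8, red, green, blue); there is no depth.
- r.camera_info(name): a dict with "fov_y" (degrees; the focal length in pixels is half the picture's height over the tangent of half this angle, whatever the lens; pixels are square), "cx", "cy" (the principal point, pixels), "extrinsics" (4x4, takes a point from world to camera coordinates); the wrist camera has in their place "tool_from_camera" (4x4, takes a point from camera to tool coordinates, whose origin is the TCP and whose axes are the flange's). Camera axes: x right, y up, looking along -z (the intrinsics and any distortion apply to the point x, -y, -z); pixel columns grow to the right and rows downward; lengths in mm; the calibration is good to about 2 mm. A picture is of the moment at which its call begins: read the wrist's pose just before it. camera_info takes no time and is no camera call.
- r.hand_in(): hands the job in; it is judged then, once.
Trained networks look in the newest picture that a camera, given by its name, has taken for a name from the list of things; names that differ only in an ending like _2 or _b are one class to them, and where a whole thing is asked for, a point or a joint stands for the part that bears it (a point fixed in the world has none). Each returns a list of dicts, best first, with "p" (0 to 1); they miss things now and then, are a little off and sometimes report something else, mostly with a low value. They report only what shows in the picture. A call takes as long as a camera call.
- r.find_in(target, camera): "rect" ([centre column, centre row, width, height] in pixels, round what is visible of it).
- r.cut_out(target, camera): "pixels" (420x560 bool, what is visible of it) and "rect" ([centre column, centre row, width, height] in pixels, round what is visible of it).
- r.tip_of(target, camera): "xy" ([column, row] in pixels: a listed point, or the origin of a listed thing).
The state is a dict: "clock": time; "joints": joint angles; "qd": joint speeds; "tau": joint torques, N m; "ee_pos": TCP position; "tool_rot": TCP orientation; "contact_force": force on the tool from outside, world axes, zero at the start; "moment": the same for the moment, N m; "grip_width": opening from 0.0 (shut) to 1.0 (fully open); "finger_force": force on a finger pad.
Only numpy, scipy, OpenCV 4.12 (cv2) and the standard library are available. Lean on these libraries where they do the work, as an engineer would, in place of code of your own. Each camera call takes 0.05 s, during which the arm holds its last target. There are 200 camera calls.

## Working session

There is one attempt and no reset: what is moved stays moved. The work goes in short steps, Python scripts to look and compute and a shell command to move; the robot and the scene stay as the last step left them, time stands still between calls to the robot, and variables do not carry over. Pictures are saved under pics/ and viewed, at most 11 in all, crops included, and the job is handed in when it is done.

```bash
mkdir -p pics; ls
cat > h.py <<'E'
import numpy as np, cv2
from rig import r
def cam(n):
    c=r.camera_info(n); f=210/np.tan(np.radians(c['fov_y'])/2)
    if n=='wrist':
        s=r.observe(); T=np.eye(4); T[:3,:3]=np.array(s['tool_rot']); T[:3,3]=np.array(s['ee_pos'])
        W=T@np.array(c['tool_from_camera'])
    else: W=np.linalg.inv(np.array(c['extrinsics']))
    return c,f,W
def ray(n,xy,C=None):
    c,f,W=C or cam(n)
    k=c.get('distortion'); 
    d=np.array([(xy[0]-c['cx'])/f,-(xy[1]-c['cy'])/f,-1.])
    return W[:3,3],W[:3,:3]@d
def onz(n,xy,z,C=None):
    o,d=ray(n,xy,C); return o+d*(z-o[2])/d[2]
E
python3 - <<'E'
from h import *
s=r.observe(); print({k:np.round(v,3).tolist() for k,v in s.items()})
for n in('scene','side','wrist'):
    c=r.camera_info(n); print(n,{k:np.round(v,3).tolist() if not isinstance(v,(str,dict)) else v for k,v in c.items()})
ims=[]
for n in('scene','side'):
    C=cam(n); im=r.snapshot(n); cv2.imwrite(f'pics/{n}0.png',im[:,:,::-1])
    for t,z in (('part_mid',18),('ball_centre',48),('ring',0),('rig',0),('lens',48),('mirror_tab',99),('mirror_face',48),('plain_1_mid',19),('vee_mid',17)):
        for d in r.tip_of(t,n)[:3]:
            if d['p']>.2: print(n,t,round(d['p'],2),np.round(d['xy']),np.round(onz(n,d['xy'],z,C)))
E
```

```text
pics
{'clock': 0.0, 'joints': [1.218, 0.308, 1.508, -0.0, 1.328, -0.074], 'qd': [-0.0, 0.0, 0.0, 0.0, -0.001, -0.0], 'tau': [-0.0, -45.755, -25.192, -0.0, 0.013, 0.0], 'ee_pos': [158.032, 552.132, 230.373], 'tool_rot': [[-0.961, 0.275, -0.001], [0.275, 0.961, -0.002], [0.0, -0.002, -1.0]], 'contact_force': [-0.299, 0.203, 0.035], 'moment': [0.037, -0.005, 0.001], 'finger_force': 0.0, 'grip_width': 0.996}
scene {'fov_y': 44.704, 'cx': 279.555, 'cy': 205.901, 'extrinsics': [[0.713, -0.701, 0.011, -453.773], [0.35, 0.369, 0.861, -261.637], [-0.608, -0.61, 0.508, -770.706], [0.0, 0.0, 0.0, 1.0]]}
side {'fov_y': 48.659, 'cx': 289.067, 'cy': 216.348, 'extrinsics': [[-0.979, -0.201, -0.019, 512.497], [0.11, -0.614, 0.781, -154.963], [-0.169, 0.763, 0.624, -1096.393], [0.0, 0.0, 0.0, 1.0]]}
wrist {'fov_y': 60.404, 'cx': 277.416, 'cy': 202.3, 'tool_from_camera': [[-0.001, 0.959, 0.282, 72.083], [1.0, 0.001, -0.0, 0.814], [-0.0, 0.282, -0.959, -142.545], [0.0, 0.0, 0.0, 1.0]]}
scene part_mid 0.73 [346. 314.] [ 494. -306.   18.]
scene part_mid 0.24 [346. 305.] [ 513. -292.   18.]
scene ball_cen
[... 521 characters left out ...]
. 250.  17.]
side part_mid 0.79 [324. 183.] [ 478. -308.   18.]
side ball_centre 0.67 [324. 189.] [ 468. -236.   48.]
side ball_centre 0.51 [326. 172.] [ 475. -324.   48.]
side ring 0.66 [296. 256.] [504.   1.  -0.]
side ring 0.55 [324. 172.] [ 491. -393.    0.]
side rig 0.91 [242. 308.] [593. 190.   0.]
side lens 0.64 [289. 294.] [486. 173.  48.]
side lens 0.64 [242. 300.] [583. 210.  48.]
side mirror_tab 0.77 [238. 271.] [598. 172.  99.]
side mirror_face 0.58 [242. 292.] [589. 186.  48.]
side mirror_face 0.31 [202. 222.] [761. -32.  48.]
side plain_1_mid 0.76 [258. 177.] [ 683. -301.   19.]
side plain_1_mid 0.66 [370. 194.] [ 339. -275.   19.]
side vee_mid 0.51 [205. 221.] [772. -70.  17.]
```

```bash
python3 -c "
import cv2,numpy as np
a=cv2.imread('pics/scene0.png');b=cv2.imread('pics/side0.png')
cv2.imwrite('pics/both.png',cv2.resize(np.vstack([a[100:400,100:500],b[120:420,100:500]]),None,fx=1,fy=1))"
```

```text
(no output)
```

View pics/both.png

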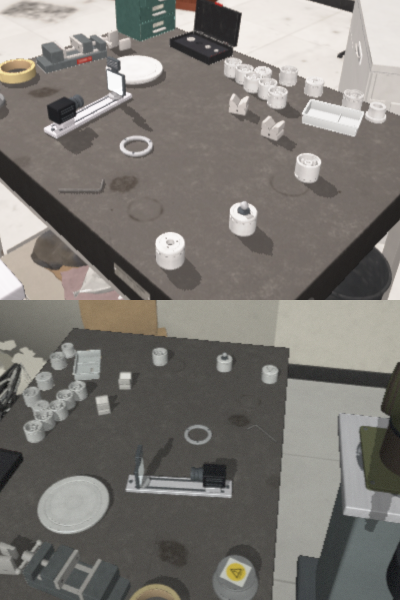

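The crop shows the ball housing at about scene (343,318), the ring at (236,246) and the rig at upper left. All of these agree with the networks. I'll move over the ring and rig first for a close look.

```bash
cat >> h.py <<'E'
def goto(x,y,z,yawy):
    "tool shift (m) and turn to reach world TCP x,y,z mm, tool pointing down, tool y at yawy deg"
    from scipy.spatial.transform import Rotation as Ro
    s=r.observe(); R=np.array(s['tool_rot']); p=np.array(s['ee_pos'])
    a=np.radians(yawy); Y=np.array([np.cos(a),np.sin(a),0]); Z=np.array([0,0,-1.]); X=np.cross(Y,Z)
    G=np.stack([X,Y,Z],1)
    print('shift',np.round(R.T@(np.array([x,y,z])-p)/1000,4),'rot',np.round(Ro.from_matrix(R.T@G).as_rotvec(),4))
E
python3 -m creep '[[[-0.02,-0.014,0,0,0,0.03],[-0.05,-0.036,0,0,0,0.09],[-0.08,-0.058,0,0,0,0.15],[-0.11,-0.08,0,0,0,0.21],[-0.14,-0.101,0,0,0,0.27],[-0.17,-0.123,0,0,0,0.33],[-0.2,-0.145,0,0,0,0.39],[-0.235,-0.17,0,0,0,0.44]]]'
python3 -c "
from h import *
goto(520,90,230,24)"
```

```text
clock: 1.67
ee_pos: [337.1, 324.6, 231.6]
tool_rot: [[-0.751, 0.66, 0.0], [0.66, 0.751, 0.001], [0.0, 0.001, -1.0]]
contact_force: [0.7, -0.3, -0.4]
grip_width: 1.001
finger_force: 0.0
shift [-0.2923 -0.0556  0.0014] rot [ 7.000e-04 -4.000e-04  4.311e-01]
```

```bash
python3 -m creep '[[[-0.04,-0.007,0,0,0,0.06],[-0.08,-0.015,0,0,0,0.12],[-0.12,-0.023,0,0,0,0.18],[-0.16,-0.03,0,0,0,0.24],[-0.2,-0.038,0,0,0,0.3],[-0.235,-0.045,0,0,0,0.36],[-0.265,-0.051,0,0,0,0.41],[-0.285,-0.055,0,0,0,0.43]]]'
cat > look.py <<'E'
from h import *
import sys
name=sys.argv[1]
C=cam('wrist'); im=r.snapshot('wrist'); cv2.imwrite(f'pics/{name}.png',im[:,:,::-1])
Z=dict(part_mid=18,ball_centre=48,ring=0,rig=0,lens=48,mirror_tab=99,mirror_face=48,mirror=17)
for t in sys.argv[2:]:
    for d in r.tip_of(t,'wrist')[:2]:
        if d['p']>.25: print(t,round(d['p'],2),np.round(d['xy']),np.round(onz('wrist',d['xy'],Z[t],C),1))
E
python3 look.py w1 ring rig lens mirror_tab mirror_face mirror; python3 -c "
from h import *
m=r.cut_out('ring','wrist')[0]; print(m['p'],m['rect'])
y,x=np.nonzero(m['pixels']); pts=np.stack([x,y],1).astype(np.float32)
h=cv2.convexHull(pts); e=cv2.fitEllipse(h); print(e, onz('wrist',e[0],6))
goto(430,-150,230,0); goto(490,-306,230,-28)"
```

```text
clock: 2.33
ee_pos: [516.9, 93.9, 231.4]
tool_rot: [[-0.405, 0.914, 0.001], [0.914, 0.405, -0.001], [-0.001, 0.001, -1.0]]
contact_force: [-0.1, 0.5, 0.5]
grip_width: 1.0
finger_force: 0.0
rig 0.77 [384. 116.] [594.7 186.4   0. ]
lens 0.6 [280.  84.] [486.3 170.9  48. ]
mirror_tab 0.88 [423. 128.] [597.2 183.3  99. ]
mirror_tab 0.71 [401. 121.] [579.5 181.5  99. ]
mirror_face 0.91 [399. 120.] [594.3 185.3  48. ]
mirror 0.87 [390. 118.] [595.9 185.6  17. ]
0.56 [230.7, 241.4, 59.8, 63.0]
((230.7673797607422, 240.7728729248047), (59.51153564453125, 65.00943756103516), 107.9080581665039) [500.2306888    4.38756015   6.        ]
shift [-0.1913 -0.1784  0.0013] rot [-4.000e-04 -4.000e-04  4.237e-01]
shift [-0.3582 -0.1878  0.0012] rot [-5.000e-04 -3.000e-04  9.124e-01]
```

View pics/w1.png

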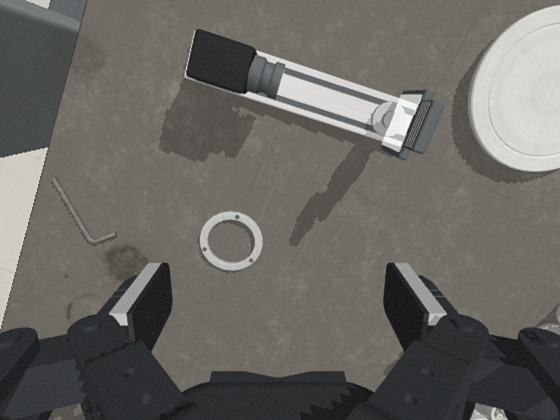

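The wrist view shows the ring at (231,241), the camera at (225,62), the mirror at (395,120) and its tab at (423,128). There are no obstacles on the way. Next I go to the part.

```bash
python3 -m creep '[[[-0.02,-0.01,0,0,0,0.05],[-0.05,-0.026,0,0,0,0.11],[-0.08,-0.042,0,0,0,0.17],[-0.11,-0.058,0,0,0,0.23],[-0.14,-0.073,0,0,0,0.29],[-0.17,-0.089,0,0,0,0.35],[-0.2,-0.105,0,0,0,0.41],[-0.23,-0.12,0,0,0,0.47]]]'
python3 -c "
from h import *
goto(490,-306,180,-28)"
```

```text
clock: 3.4
ee_pos: [499.0, -162.6, 231.6]
tool_rot: [[0.049, 0.999, 0.0], [0.999, -0.049, 0.0], [0.0, 0.0, -1.0]]
contact_force: [0.7, 0.6, -0.1]
grip_width: 0.997
finger_force: 0.0
shift [-0.1437 -0.002   0.0516] rot [ 3.000e-04 -1.000e-04  4.398e-01]
```

```bash
python3 -m creep '[[[-0.025,0,0.005,0,0,0.06],[-0.05,0,0.012,0,0,0.12],[-0.075,0,0.02,0,0,0.18],[-0.095,0,0.028,0,0,0.24],[-0.11,-0.001,0.036,0,0,0.3],[-0.125,-0.001,0.044,0,0,0.36],[-0.137,-0.002,0.05,0,0,0.42],[-0.143,-0.002,0.051,0,0,0.44]]]'
python3 look.py w2 part_mid ball_centre;python3 -c "
from h import *
for m in r.cut_out('part_mid','wrist')[:2]:
  print(m['p'],m['rect'])
  y,x=np.nonzero(m['pixels']); print(onz('wrist',(x.mean(),y.mean()),25))"
```

```text
clock: 4.07
ee_pos: [490.2, -305.0, 179.2]
tool_rot: [[0.47, 0.883, -0.002], [0.883, -0.47, 0.001], [-0.0, -0.002, -1.0]]
contact_force: [-0.6, -0.3, 0.3]
grip_width: 1.0
finger_force: 0.0
part_mid 0.95 [271. 190.] [ 481.9 -307.1   18. ]
ball_centre 0.62 [269. 204.] [ 479.1 -309.4   48. ]
ball_centre 0.49 [271. 185.] [ 488.2 -296.9   48. ]
0.98 [269.4, 190.8, 57.8, 59.4]
[ 482.54782402 -306.50578159   25.        ]
```

View pics/w2.png

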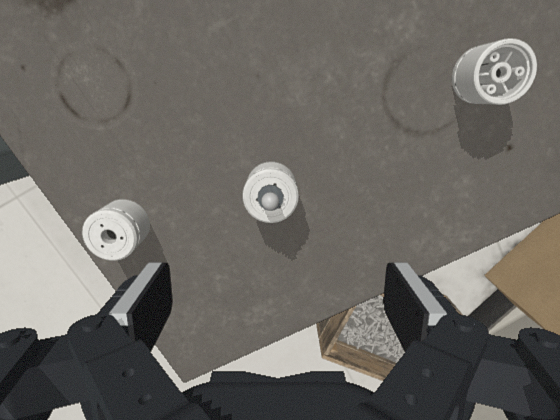

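The housing is at (270,192), with its ball at (269,201). The two plain cylinders are well clear. I'll descend to TCP z of 10 mm and grip.

```bash
python3 -m creep '[[[-0.003,-0.003,0.02,0,0,0],[-0.0058,-0.0066,0.05,0,0,0],[-0.0058,-0.0066,0.08,0,0,0],[-0.0058,-0.0066,0.11,0,0,0],[-0.0058,-0.0066,0.135,0,0,0],[-0.0058,-0.0066,0.155,0,0,0],[-0.0058,-0.0066,0.166,0,0,0],[-0.0058,-0.0066,0.169,0,0,0]]]'
python3 -m creep '[[[0,0,0,0,0,0],[0,0,0,0,0,0],[0,0,0,0,0,0],[0,0,0,0,0,0],[0,0,0,0,0,0],[0,0,0,0,0,0],[0,0,0,0,0,0],[0,0,0,0,0,0]]]' 0.035 30
```

```text
clock: 4.93
ee_pos: [481.5, -305.5, 9.9]
tool_rot: [[0.467, 0.884, -0.002], [0.884, -0.467, 0.002], [0.001, -0.003, -1.0]]
contact_force: [0.3, 0.7, -0.4]
grip_width: 1.001
finger_force: 0.0
clock: 5.6
ee_pos: [483.2, -307.7, 13.0]
tool_rot: [[0.469, 0.883, 0.003], [0.883, -0.469, -0.002], [-0.0, 0.003, -1.0]]
contact_force: [-0.6, -0.4, 6.5]
grip_width: 0.528
finger_force: 30.7
```

```bash
python3 -m creep '[[[0,0,-0.005,0,0,0],[0,0,-0.02,0,0,0],[0,0,-0.04,0,0,0],[0,0,-0.06,0,0,0],[0,0,-0.08,0,0,0],[0,0,-0.1,0,0,0],[0,0,-0.11,0,0,0],[0,0,-0.115,0,0,0]]]'
python3 look.py w3 part_mid ball_centre;python3 -c "
from h import *
goto(502,-20,130,10)"
```

```text
clock: 6.27
ee_pos: [483.1, -307.8, 128.5]
tool_rot: [[0.469, 0.883, 0.003], [0.883, -0.469, -0.002], [-0.001, 0.004, -1.0]]
contact_force: [0.1, -0.8, 0.0]
grip_width: 0.527
finger_force: 30.9
part_mid 0.7 [277. 274.] [ 454.5 -360.8   18. ]
ball_centre 0.94 [279. 322.] [ 445.4 -380.6   48. ]
shift [ 0.2628 -0.1168 -0.0039] rot [-1.000e-04 -1.000e-04 -6.626e-01]
```

View pics/w3.png

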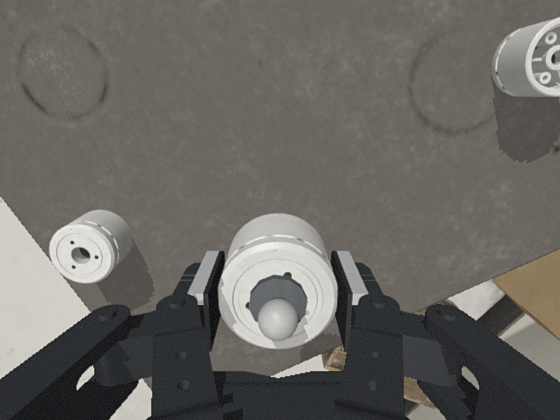

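The housing is held upright between the pads, with the ball at (278,320). I'll work out its offset in the tool frame.

```bash
python3 -c "
from h import *
c=r.camera_info('wrist');f=cam('wrist')[1];T=np.array(c['tool_from_camera'])
def t(xy,z):
  d=T[:3,:3]@np.array([(xy[0]-c['cx'])/f,-(xy[1]-c['cy'])/f,-1]);o=T[:3,3];return o+d*(z-o[2])/d[2]
print(t((278.5,321),-35),t((278,292),-23))"
python3 -m creep '[[[0.02,-0.009,0,0,0,-0.05],[0.055,-0.024,0,0,0,-0.14],[0.09,-0.04,0,0,0,-0.23],[0.125,-0.055,0,0,0,-0.32],[0.16,-0.071,0,0,0,-0.41],[0.195,-0.087,0,0,0,-0.5],[0.23,-0.102,0,0,0,-0.6],[0.25,-0.111,0,0,0,-0.66]]]'
python3 look.py w4 ring;python3 -c "
from h import *
m=r.cut_out('ring','wrist')[0]; print(m['p'],m['rect'])
y,x=np.nonzero(m['pixels']); pts=np.stack([x,y],1).astype(np.float32)
h=cv2.convexHull(pts); e=cv2.fitEllipse(h); print(e, onz('wrist',e[0],6))"
```

```text
[ -1.70824406  -0.20403067 -35.        ] [  2.48514792  -0.35022897 -23.        ]
clock: 7.08
ee_pos: [499.7, -30.6, 124.7]
tool_rot: [[-0.177, 0.984, -0.004], [0.984, 0.177, 0.002], [0.002, -0.003, -1.0]]
contact_force: [0.1, -0.1, -1.4]
grip_width: 0.528
finger_force: 30.8
0.77 [288.9, 158.8, 90.1, 93.2]
((289.90234375, 157.69650268554688), (93.76063537597656, 94.87986755371094), 69.44845581054688) [503.77855155  -1.60529521   6.        ]
```

View pics/w4.png

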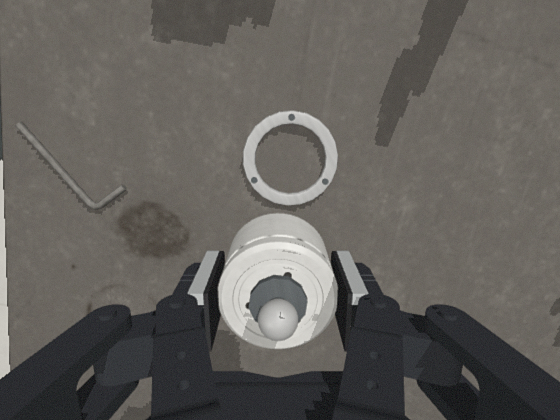

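Ring is centred at (290,158), unobstructed, giving about (503.6,-1.2) mm. I'll hover 20 mm above it.

```bash
python3 -c "
from h import *
goto(503.6,-1.2,37,10)"
```

```text
shift [0.0301 0.009  0.0879] rot [-0.0029 -0.0009  0.0006]
```

```bash
python3 -m creep '[[[0.007,0.002,0.01,0,0,0],[0.015,0.005,0.03,0,0,0],[0.023,0.008,0.05,0,0,0],[0.03,0.009,0.066,0,0,0],[0.03,0.009,0.076,0,0,0],[0.03,0.009,0.084,0,0,0],[0.03,0.009,0.088,0,0,0],[0.03,0.009,0.088,0,0,0]]]'
python3 - <<'E'
from h import *
ims=[]
s=r.observe();p=s['ee_pos'];print(np.round(p,1))
def proj(n,P):
    c,f,W=cam(n); q=np.linalg.inv(W)@np.array([*P,1]); return c['cx']-f*q[0]/q[2], c['cy']+f*q[1]/q[2]
for n in('scene','side'):
    im=r.snapshot(n)
    for t in('ring','ball_centre'):
        for d in r.tip_of(t,n)[:1]: print(n,t,round(d['p'],2),np.round(d['xy'],1),np.round(onz(n,d['xy'],0 if t=='ring' else p[2]+35),1))
    u,v=map(int,proj(n,(503.6,-1.2,10))); print('ring proj',u,v)
    ims.append(cv2.resize(im[v-50:v+40,u-50:u+50],None,fx=4,fy=4,interpolation=cv2.INTER_CUBIC))
cv2.imwrite('pics/hov.png',np.hstack(ims)[:,:,::-1])
E
```

```text
clock: 7.9
ee_pos: [504.3, -3.8, 37.0]
tool_rot: [[-0.17, 0.986, -0.002], [0.986, 0.17, 0.0], [0.001, -0.002, -1.0]]
contact_force: [-0.2, -0.2, -0.4]
grip_width: 0.525
finger_force: 30.8
[504.3  -3.8  37. ]
scene ring 0.63 [236.1 250.6] [496.2 -13.7   0. ]
scene ball_centre 0.63 [232.5 217.1] [503.2   2.2  72. ]
ring proj 234 242
side ring 0.5 [296.4 255. ] [504.5  -1.4  -0. ]
side ball_centre 0.77 [299.2 229.8] [499.7 -16.8  72. ]
ring proj 296 252
```

View pics/hov.png

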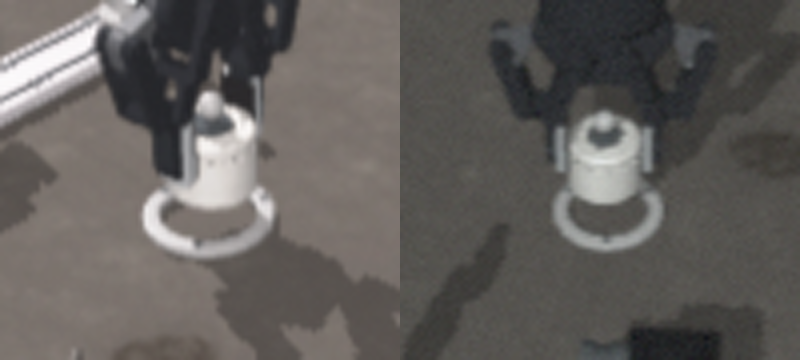

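Side view: housing about 2 mm left of the ring's centre (604 vs 608 in the crop). Scene view agrees on about 2 mm in +x. I'll correct slightly and lower.

```bash
python3 -m creep '[[[0.001,-0.0015,0,0,0,0],[0.001,-0.0015,0.003,0,0,0],[0.001,-0.0015,0.007,0,0,0],[0.001,-0.0015,0.011,0,0,0],[0.001,-0.0015,0.015,0,0,0],[0.001,-0.0015,0.019,0,0,0],[0.001,-0.0015,0.022,0,0,0],[0.001,-0.0015,0.024,0,0,0]]]'
python3 - <<'E'
from h import *
print([np.round(r.observe()['contact_force'],1).tolist()])
ims=[]
for n,u,v in(('scene',234,242),('side',296,252)):
    im=r.snapshot(n)
    ims.append(cv2.resize(im[v-50:v+40,u-50:u+50],None,fx=4,fy=4,interpolation=cv2.INTER_CUBIC))
cv2.imwrite('pics/low.png',np.hstack(ims)[:,:,::-1])
E
```

```text
clock: 8.87
ee_pos: [503.1, -2.3, 13.6]
tool_rot: [[-0.171, 0.985, -0.001], [0.985, 0.171, 0.0], [0.0, -0.001, -1.0]]
contact_force: [-0.5, -0.3, 0.1]
grip_width: 0.528
finger_force: 30.8
[[-0.5, -0.3, 0.1]]
```

View pics/low.png

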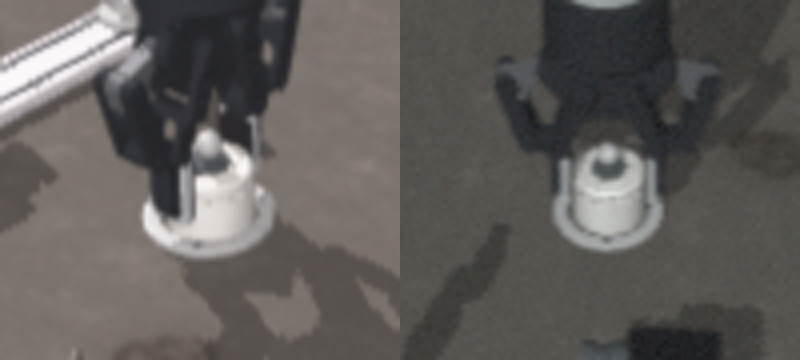

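Both views show the housing inside the ring, with no contact force. I press down lightly and release.

```bash
python3 -m creep '[[[0,0,0.0007,0,0,0],[0,0,0.0014,0,0,0],[0,0,0.0014,0,0,0],[0,0,0.0014,0,0,0],[0,0,0.0014,0,0,0],[0,0,0.0014,0,0,0],[0,0,0.0014,0,0,0],[0,0,0.0014,0,0,0]]]'
python3 -m creep '[[[0,0,0,0,0,0],[0,0,0,0,0,0],[0,0,0,0,0,0],[0,0,0,0,0,0],[0,0,0,0,0,0],[0,0,0,0,0,0],[0,0,0,0,0,0],[0,0,0,0,0,0]]]' 0.075
python3 -m creep '[[[0,0,-0.005,0,0,0],[0,0,-0.02,0,0,0],[0,0,-0.05,0,0,0],[0,0,-0.085,0,0,0],[0,0,-0.12,0,0,0],[0,0,-0.155,0,0,0],[0,0,-0.185,0,0,0],[0,0,-0.2,0,0,0]]]' 
python3 look.py w5 ring part_mid ball_centre rig lens mirror_tab mirror_face mirror; python3 -c "
from h import *
goto(503,60,200,10)"
```

```text
clock: 9.63
ee_pos: [503.6, -2.4, 13.1]
tool_rot: [[-0.171, 0.985, 0.0], [0.985, 0.171, -0.0], [-0.0, 0.0, -1.0]]
contact_force: [0.3, 0.4, 2.8]
grip_width: 0.527
finger_force: 30.9
clock: 10.3
ee_pos: [503.4, -2.4, 12.9]
tool_rot: [[-0.171, 0.985, -0.0], [0.985, 0.171, -0.0], [-0.0, -0.0, -1.0]]
contact_force: [-0.1, 0.3, 0.1]
grip_width: 0.875
finger_force: 0.0
clock: 10.97
ee_pos: [505.2, -2.5, 217.6]
tool_rot: [[-0.171, 0.985, 0.007], [0.985, 0.171, -0.001], [-0.002, 0.007, -1.0]]
contact_force: [1.8, -1.0, -0.2]
grip_width: 0.878
finger_force: 0.0
part_mid 0.95 [273. 174.] [502.6  -2.3  18. ]
part_mid 0.74 [273. 172.] [ 5.021e+02 -4.000e-01  1.800e+01]
ball_centre 0.97 [273. 183.] [503.1  -4.1  48. ]
shift [0.0613 0.0113 0.0114] rot [-0.0032 -0.0008 -0.0025]
```

View pics/w5.png

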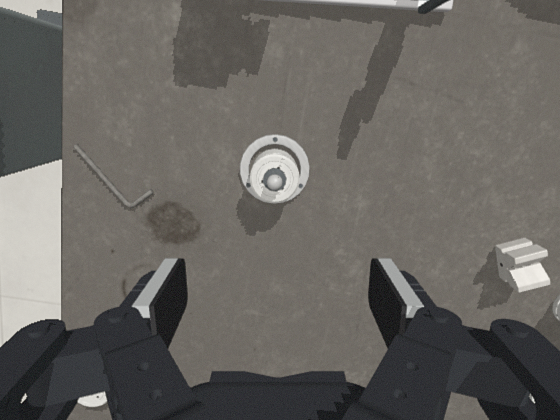

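The housing is upright in the ring, with the ball at (275,180) and the ring around (275,170). Next, the mirror.

```bash
python3 -c "
from h import *
goto(594,178,220,8)"
```

```text
shift [ 0.162   0.1211 -0.0089] rot [-0.0032 -0.0008  0.0324]
```

```bash
python3 -m creep '[[[0.015,0.011,-0.002,0,0,0],[0.04,0.03,-0.006,0,0,0],[0.065,0.048,-0.009,0,0,0.01],[0.09,0.067,-0.009,0,0,0.02],[0.115,0.086,-0.009,0,0,0.03],[0.138,0.104,-0.009,0,0,0.03],[0.155,0.116,-0.009,0,0,0.03],[0.162,0.121,-0.009,0,0,0.03]]]' 0.05 
python3 look.py w6 rig lens mirror_tab mirror_face mirror; python3 -c "
from h import *
for m in r.cut_out('mirror_tab','wrist')[:2]: print(m['p'],m['rect'])"
```

```text
clock: 12.08
ee_pos: [595.8, 180.7, 220.4]
tool_rot: [[-0.144, 0.99, -0.001], [0.99, 0.144, 0.001], [0.001, -0.001, -1.0]]
contact_force: [0.8, -1.1, 0.5]
grip_width: 0.585
finger_force: 0.0
rig 0.95 [276. 168.] [593.6 182.8   0. ]
lens 0.64 [154. 175.] [486.2 170.8  48. ]
mirror_face 0.98 [278. 178.] [595.8 183.7  48. ]
mirror 0.97 [278. 168.] [595.7 186.4  17. ]
0.75 [281.8, 183.6, 15.0, 79.5]
```

View pics/w6.png

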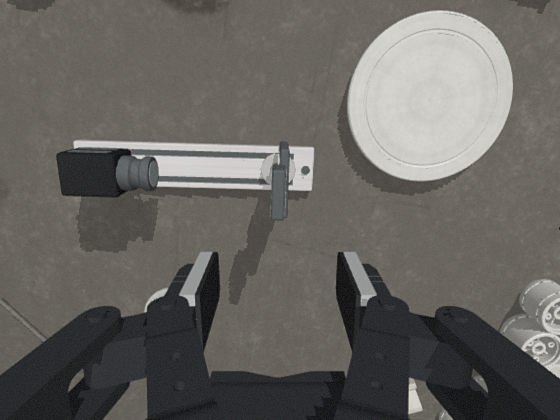

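The mirror frame and tab show at (279,195), the camera at (90,172) and the rail along row ~165. The measured axis is about (595.2,185), and lens-to-axis comes to 110 mm, which agrees with 111.

```bash
python3 -c "
from h import *
goto(595.2,185,83,7); print(np.round(r.observe()['joints'],2))
c=cam('wrist')
q=lambda P:(lambda v:(c[0]['cx']-c[1]*v[0]/v[2], c[0]['cy']+c[1]*v[1]/v[2]))(np.linalg.inv(c[2])@np.array([*P,1]))
u=np.array([-np.sin(.122),np.cos(.122)])
for s in(-19,19): print(q((595.2+s*u[0],185+s*u[1],112)))
"
```

```text
shift [0.0083 0.0023 0.1389] rot [-0.0008  0.0005  0.0185]
[ 0.22  0.38  1.42 -0.    1.34  0.08]
(np.float64(279.9298133507141), np.float64(214.19406050860974))
(np.float64(281.00561676718587), np.float64(163.11103587400268))
```

```bash
python3 -c "
import cv2
a=cv2.imread('pics/w6.png')[130:235,220:340]; cv2.imwrite('pics/w6c.png',cv2.resize(a,None,fx=5,fy=5,interpolation=cv2.INTER_CUBIC))"
```

```text
(no output)
```

View pics/w6c.png

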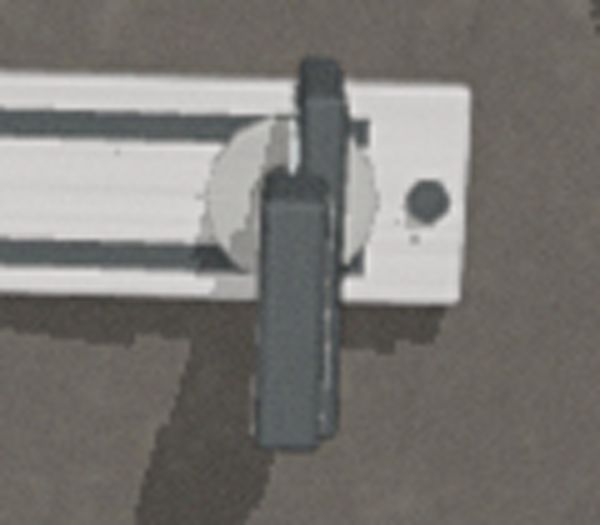

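The crop shows the tab's top face centred at pixel (278.5,194), so the tool shift is about (5, 1) mm. The rest angle is about 6.5°. I descend and grip.

```bash
python3 -m creep '[[[0.003,0.0005,0.01,0,0,0.01],[0.005,0.001,0.03,0,0,0.025],[0.005,0.001,0.055,0,0,0.025],[0.005,0.001,0.08,0,0,0.025],[0.005,0.001,0.103,0,0,0.025],[0.005,0.001,0.12,0,0,0.025],[0.005,0.001,0.132,0,0,0.025],[0.005,0.001,0.136,0,0,0.025]]]'
python3 -m creep '[[[0,0,0,0,0,0],[0,0,0,0,0,0],[0,0,0,0,0,0],[0,0,0,0,0,0],[0,0,0,0,0,0],[0,0,0,0,0,0],[0,0,0,0,0,0],[0,0,0,0,0,0]]]' 0.0 40; python3 -c "
from h import *
R=np.array(r.observe()['tool_rot']);print(np.degrees(np.arctan2(R[1,1],R[0,1])), r.observe()['moment'])"
```

```text
clock: 13.1
ee_pos: [593.0, 182.0, 83.0]
tool_rot: [[-0.115, 0.993, -0.005], [0.993, 0.115, -0.001], [-0.001, -0.005, -1.0]]
contact_force: [-0.8, -0.8, -0.3]
grip_width: 0.583
finger_force: 0.0
clock: 13.77
ee_pos: [596.1, 183.1, 87.1]
tool_rot: [[-0.117, 0.993, 0.002], [0.993, 0.117, 0.0], [-0.0, 0.002, -1.0]]
contact_force: [-1.9, -1.3, 6.9]
grip_width: 0.112
finger_force: 39.6
6.704574801383563 [-0.09419953 -0.34372262 -0.0416681 ]
```

```bash
python3 -m creep '[[[0,0,0,0,0,-0.015],[0,0,0,0,0,-0.045],[0,0,0,0,0,-0.085],[0,0,0,0,0,-0.125],[0,0,0,0,0,-0.165],[0,0,0,0,0,-0.205],[0,0,0,0,0,-0.235],[0,0,0,0,0,-0.25]]]'
python3 -m creep '[[[0,0,0,0,0,-0.015],[0,0,0,0,0,-0.045],[0,0,0,0,0,-0.085],[0,0,0,0,0,-0.125],[0,0,0,0,0,-0.165],[0,0,0,0,0,-0.205],[0,0,0,0,0,-0.235],[0,0,0,0,0,-0.246]]]'
python3 -m creep '[[[0,0,0,0,0,0],[0,0,0,0,0,0],[0,0,0,0,0,0],[0,0,0,0,0,0],[0,0,0,0,0,0],[0,0,0,0,0,0],[0,0,0,0,0,0],[0,0,0,0,0,0]]]'
python3 -c "
from h import *
s=r.observe();R=np.array(s['tool_rot']);print(np.degrees(np.arctan2(R[1,1],R[0,1])), s['moment'])
im=r.snapshot('wrist')
a=im[:,:,::-1]
b=r.snapshot('scene')[130:280,150:320,::-1]
b=cv2.resize(b,(340,300),interpolation=cv2.INTER_CUBIC)
cv2.imwrite('pics/fin.png',np.hstack([cv2.resize(a,(400,300)),b]))
C=cam('wrist')
for t,z in(('ball_centre',48),('part_mid',18),('mirror_tab',99)):
  for d in r.tip_of(t,'scene')[:1]: print(t,d['p'],d['xy'],onz('scene',d['xy'],z))
"
```

```text
clock: 14.43
ee_pos: [596.2, 183.2, 87.1]
tool_rot: [[-0.36, 0.933, 0.002], [0.933, 0.36, 0.001], [-0.0, 0.003, -1.0]]
contact_force: [-0.8, -1.3, 6.1]
grip_width: 0.116
finger_force: 39.5
clock: 15.1
ee_pos: [596.3, 183.4, 87.1]
tool_rot: [[-0.576, 0.817, 0.003], [0.817, 0.576, 0.001], [-0.001, 0.003, -1.0]]
contact_force: [-1.1, -0.7, 5.6]
grip_width: 0.115
finger_force: 39.4
clock: 15.77
ee_pos: [596.3, 183.4, 87.1]
tool_rot: [[-0.575, 0.818, 0.003], [0.818, 0.575, 0.001], [-0.001, 0.003, -1.0]]
contact_force: [-1.2, -1.0, 6.2]
grip_width: 0.113
finger_force: 39.4
35.09985814762469 [ 0.25785889 -0.34453464 -0.09463861]
ball_centre 0.57 [232.9, 225.4] [507.03613933   6.86874632  48.        ]
part_mid 0.72 [239.9, 234.0] [525.33829834   7.25526283  18.        ]
mirror_tab 0.75 [214.5, 165.8] [590.90561756 169.86688746  99.        ]
```

View pics/fin.png

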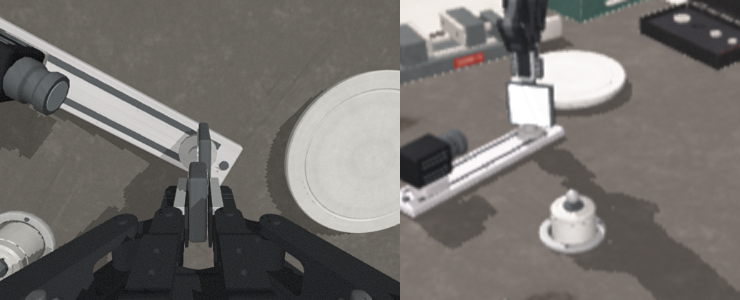

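The final view shows the tab held, the mirror turned towards the ring, and the housing standing in the ring. One quick check of the rail's angle from both pictures before handing in.

Run:
```python
from h import *
C=cam('wrist'); 
def ang(im,Cam,roi):
    g=cv2.cvtColor(cv2.imread(im),cv2.COLOR_BGR2GRAY) if isinstance(im,str) else cv2.cvtColor(im,cv2.COLOR_RGB2GRAY)
    L=cv2.createLineSegmentDetector().detect(g)[0][:,0]
    for l in L:
        if np.hypot(l[2]-l[0],l[3]-l[1])>90:
            a,b=onz('wrist',l[:2],10,Cam),onz('wrist',l[2:],10,Cam); d=b-a
            print(np.round(l),round((np.degrees(np.arctan2(d[1],d[0]))+90)%180-90,2),a[:2].round(),b[:2].round())
ang(r.snapshot('wrist'),C,None)
c,f,W=C
p=np.array([595.8,180.7,220.4]);R=np.array([[-.144,.99,-.001],[.99,.144,.001],[.001,-.001,-1]])
T=np.eye(4);T[:3,:3]=R;T[:3,3]=p
print('w6');ang('pics/w6.png',(c,f,T@np.array(c['tool_from_camera'])),None)
```

```text
[ 94. 136. 250. 215.] 6.61 [478. 161.] [583. 173.]
[ 72.  77. 275. 184.] 6.56 [452. 184.] [584. 199.]
[294. 197. 296. 299.] -53.39 [599. 199.] [643. 140.]
[ 84. 150. 262. 240.] 6.51 [477. 150.] [599. 164.]
[255. 228.  89. 144.] 6.55 [590. 168.] [478. 155.]
[266. 189.  66.  85.] 6.61 [582. 193.] [452. 178.]
[276. 172.  -1.  24.] 6.58 [580. 206.] [407. 186.]
[392. 301. 559. 394.] 3.94 [698. 178.] [853. 188.]
w6
[ 78. 147. 273. 153.] 6.49 [400. 178.] [589. 200.]
[158. 186. 271. 189.] 6.58 [479. 150.] [592. 163.]
[159. 175. 262. 178.] 6.68 [480. 161.] [582. 173.]
[269. 184. 159. 181.] 6.55 [590. 168.] [480. 155.]
[264. 158. 133. 154.] 6.57 [581. 193.] [453. 178.]
[277. 145.  74. 140.] 6.61 [592. 207.] [396. 185.]
[  5. 370.  84. 311.] 45.76 [ 312. -101.] [404.  -6.]
```

```bash
python3 -c "
from rig import r
print(r.hand_in())"
```

```text
the job is handed in; nothing more can be done
None
```

I handed the job in with the housing upright and released in the ring, and the mirror held by its tab at about 35.1°. By my measurements the line of sight passes about 1 mm from the ball; the hand-in gave no verdict back.

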